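# Tip the sorted kit parts into the matching compartment

## Task

The little scoop holds two hooked struts from a model kit. Pick the scoop up by its handle, carry it over without spilling and tip both struts off it into the compartment of the white organiser that already holds a strut of the same shape, not the ones with the wheel or the panel; then set the empty scoop down flat on the bench and let go. Leave the other things on the bench where they are.

Things in the scene. Friction and masses are not known exactly. Their poses are not given: they have to be found in the camera images.
- scoop_grip (a point): grip point on the axis of the scoop's handle, 34 mm above the pan's underside, 155 mm behind the lip, 45 mm behind the pan's back wall. The handle is a straight black bar, 16 mm wide, 18 mm high, bare from 35 mm ahead of this point to 50 mm behind it. Axes: x from lip to handle's end, y across, z up. The scoop weighs 110 to 220 g and lies flat on the bench
- scoop_lip (a point): middle of the front edge of the scoop's pan, on its floor (155 mm towards -x and 31 mm down from the grip point). The aluminium pan is 110 mm long, 92 mm wide, floor 3 mm thick, side walls 22 mm and back wall 26 mm high, open at this -x end. It is polished: the struts begin to slide at a slope of about 14 to 20 degrees
- strut1_mid (a point): the centre, half-way up, of the first strut that lies in the scoop: a crank-shaped grey plastic strut with a C-shaped hook at each end, 80 mm long, 35 mm wide over the hooks, 9 mm thick, about 20 g; its long axis is x
- strut2_mid (a point): the centre, half-way up, of the second strut in the scoop, the same shape; the two lie side by side along the pan
- kept_strut_mid (a point): the centre of the strut that already lies in one of the organiser's compartments (which one changes): the same shape as those in the scoop
- kept_wheel_mid (a point): the centre of a grey wheel, 62 mm across and 18 mm thick, lying flat in another compartment
- kept_panel_mid (a point): the centre of a flat grey panel, 80 x 50 x 6 mm, lying in the third compartment
- organiser: the white open organiser tray, fixed to the bench: 135 mm along its x, 360 mm along its y, 40 mm high, walls 4 mm, three equal compartments side by side along y; origin under its centre, z up
- bay_left (a point): the centre of the inner floor of the left (+y) compartment of the organiser (as the robot sees it); inside 127 mm along x, 114 mm along y; the floor is 4 mm above the bench, the rim 36 mm above the floor; x, y, z axes are the organiser's
- bay_middle (a point): the centre of the inner floor of the middle compartment of the organiser (as the robot sees it); inside 127 mm along x, 114 mm along y; the floor is 4 mm above the bench, the rim 36 mm above the floor; x, y, z axes are the organiser's
- bay_right (a point): the centre of the inner floor of the right (-y) compartment of the organiser (as the robot sees it); inside 127 mm along x, 114 mm along y; the floor is 4 mm above the bench, the rim 36 mm above the floor; x, y, z axes are the organiser's
- frame: grey moulded runner frame, 126 x 96 x 6 mm, lying flat; a bystander; origin at the middle of its underside
- jar1: small paint jar, white cap, 34 mm across, 46 mm tall; a bystander; origin at the middle of its underside
- jar2: small paint jar, black cap, 34 mm across, 46 mm tall; a bystander; origin at the middle of its underside
- glue: white glue bottle, 40 mm across, 75 mm tall; a bystander; origin at the middle of its underside
- cutters: side cutters, 150 mm long, 60 mm wide, 14 mm high, lying flat; a bystander; origin at the middle of its underside
- file: flat file with wooden handle, 170 mm long, 12 mm high; a bystander; origin at the middle of its underside
- tweezers: steel tweezers, 128 mm long, 8 mm high; a bystander; origin at the middle of its underside
Mind the look-alikes: they are no part of the job. Leave any blue or yellow look-alike of the part that bears strut2_mid alone.

How it is judged:
By the outcome, as a careful person would: the job done as asked, in the order asked, and still so for the second after the job is handed in, with the robot touching nothing.
It also fails if it takes over 64 s, if anything falls off the work surface, if the arm or the gripper's body presses on something with over 40 N, if the wrist force passes 120 N, or if a joint passes its speed limit or range.

## Robot

A 6-joint arm with a two-finger parallel gripper is mounted at the origin on the work surface. World frame = base frame: x ahead of the robot, y to its left, z up, the work surface at z = 0. Lengths are in mm, angles in rad, forces in N, time in s.
With the tool pointing down it reaches from about 350 to 725 mm from the base axis. Payload 6 kg.
Tool frame: the origin (TCP) lies at the very end of the fingers, on their centre line; the grasp point (between the pads) lies 19 mm behind it; z points along the fingers, y is the line along which they close (so a half turn about z gives the same grasp; the last joint's range is limited). The gripper opens to 85 mm and grips with 20 to 120 N. Pads are 22 mm wide; open, the fingers measure 114 mm over their backs; the gripper's body (76 mm by 85 mm) begins 54 mm behind the grasp point. The pads swing forward as they close: fully open they stand 13 mm farther back than shut.
Start: joints at [1.568, 0.04, 0.085, 0, -1.615, -0.334], TCP at [198.254, 566.276, 231.261] pointing down, gripper open.
Joint ranges: [-2.56, 2.56], [-1.29, 2.01], [-1.08, 1.49], [-3.29, 1.98], [-2.81, -0.18], [-2.99, 2.99]. Speed limits (rad/s): [2.57, 2.57, 3.01, 3.14, 3.14, 3.14].

## Interface

Orientations are given as a unit quaternion [x, y, z, w].
In Python, from plant import robot gives the robot as it stands.
- The arm moves only by the tool drive_tool, never from a script. Its argument "series" is a list of rows, each a list of 5 numbers: the shift along the tool's x, y, z in m, then the turn about the tool's z in degrees, then the closure, from 0 (fully open) to 1 (shut). In form: [[dx, dy, dz, roll, jaw], ...]. A call has 1 to 8 rows; each row is the pose to reach, as a shift and turn from the pose commanded when the call began, along the tool's axes at that moment; what a row does not reach only later rows make up. A row lasts 1/10 s, in which the tool goes at most 50 mm and 8.59 degrees, less where a joint would pass 70% of its speed; a pose out of reach is approached as far as the arm can. A call with a gripper value outside its range is refused whole. The fingers move at their own pace and stop on an object; the grip force is fixed at half the most. Time passes only in rows, so rows that repeat a pose let the fingers close. It gives the time, the measured TCP pose, the force, the opening and the grip force at its end, in the units of the state.
- robot.get_obs(): the state, without advancing time (a new reading comes with each control period).
- robot.read_camera(name): name is "scene" or "top" or "wrist"; returns (picture, depth): 384x512x3 uint8, red, green, blue; 384x512 float32, mm along the optical axis (not along the pixel's ray), 0 where there is no reading.
- robot.get_calibration(name): a dict with "fov_y" (degrees; the focal length in pixels is half the picture's height over the tangent of half this angle, whatever the lens; pixels are square), "cx", "cy" (the principal point, pixels), "k1" (the pictures are not rectified: a ray, as slopes to the right and down, at radius r is drawn at 1 + k1 r^2 times it, then the intrinsics apply), "rvec" (rotation vector, rad) and "tvec" (3), from world to camera coordinates, as OpenCV has them. Camera axes: x right, y down, z forward; pixel columns grow to the right and rows downward; lengths in mm; the calibration is good to about 2 mm. A picture is of the moment at which its call begins: read the wrist's pose just before it. get_calibration takes no time and is no camera call; for the wrist camera it gives the pose at the moment of the call.
- robot.hand_in(): hands the job in; it is judged then, once.
The state is a dict: "t": time; "q": joint angles; "qd": joint speeds; "tau": joint torques, N m; "tcp_pos": TCP position; "tcp_rot": TCP orientation; "force": force on the tool from outside, world axes, zero at the start; "moment": the same for the moment, N m; "width": finger opening in mm; "gripper_force": force on a finger pad.
Only numpy, scipy, OpenCV 4.12 (cv2) and the standard library are available. Lean on these libraries where they do the work, as an engineer would, in place of code of your own. Each camera call takes 0.05 s, during which the arm holds its last target. There are 200 camera calls.

## Working session

There is one attempt and no reset: what is moved stays moved. The work goes in short steps, Python scripts to look and compute and a tool call to move; the robot and the scene stay as the last step left them, time stands still between calls to the robot, and variables do not carry over. Pictures are saved under pics/ and viewed, at most 11 in all, crops included, and the job is handed in when it is done.

Besides the shell and the picture viewer there is one more tool, called after "Emit:" as name(argument=value, ...) on one line, values as JSON. drive_tool: Moves the arm, as the interface text tells. Its arguments: {"type":"object","properties":{"series":{"type":"array","items":{"type":"array","items":{"type":"number"}}}},"required":["series"]}

```bash
ls; mkdir -p pics; cat > h.py <<'E'
import numpy as np,cv2
from plant import robot
from scipy.spatial.transform import Rotation as R
def cam(n):
    c=robot.get_calibration(n);p,d=robot.read_camera(n);return c,p,d
def ray(c,u,v):
    f=192/np.tan(np.radians(c['fov_y'])/2)
    K=np.array([[f,0,c['cx']],[0,f,c['cy']],[0,0,1.]])
    xy=cv2.undistortPoints(np.array([[[u,v]]],float),K,np.array([c['k1'],0,0,0,0.]))[0,0]
    Rm=R.from_rotvec(np.ravel(c['rvec'])).as_matrix();t=np.ravel(c['tvec'])
    return -Rm.T@t, Rm.T@np.array([xy[0],xy[1],1.])
def plane(c,u,v,z):
    o,d=ray(c,u,v);return o+d*(z-o[2])/d[2]
def dep(c,D,u,v):
    o,d=ray(c,u,v);m=D[int(v)-1:int(v)+2,int(u)-1:int(u)+2];return o+d*np.median(m[m>0])
def two(c1,p1,c2,p2):
    o,d=ray(c1,*p1);q,e=ray(c2,*p2)
    s=np.linalg.lstsq(np.c_[d,-e],q-o,rcond=None)[0]
    a,b=o+d*s[0],q+e*s[1];return (a+b)/2,np.linalg.norm(a-b)
E
python3 - <<'E'
from h import *
import pickle
S={}
for n in['scene','top']:
    c,p,d=cam(n);S[n]=(c,p,d);cv2.imwrite(f'pics/{n}0.png',cv2.resize(p[:,:,::-1],(768,576)));print(n,c)
pickle.dump(S,open('s0.pkl','wb'))
o=robot.get_obs();print(o)
E
```

```text
pics
scene {'fov_y': 50.59974724795099, 'cx': 257.09506854605036, 'cy': 184.842989553598, 'k1': -0.1467302087822291, 'rvec': array([ 1.36382222,  2.17960583, -0.89090476]), 'tvec': array([ 404.59502017, -258.64804289, 1503.02954376])}
top {'fov_y': 54.06185185941602, 'cx': 257.1036192523154, 'cy': 190.67717264764596, 'k1': 0.01270385166379987, 'rvec': array([ 2.18733428, -2.19713136,  0.09362721]), 'tvec': array([-190.26672479,  546.6912159 , 1276.97868414])}
{'t': 0.1, 'q': array([ 1.56769493e+00,  4.07810545e-02,  8.39189137e-02, -4.22990115e-04,
       -1.61551295e+00, -3.33725732e-01]), 'qd': array([ 0.00039487, -0.00130134,  0.00301756,  0.00203515, -0.00128754,
       -0.00061615]), 'tau': array([-4.77121721e-03, -3.69349766e+01,  3.48280191e+01,  6.95168585e+00,
       -4.58077644e-03,  4.63946481e-07]), 'tcp_pos': array([198.10988608, 566.03523526, 230.36377233]), 'tcp_rot': array([ 9.85853151e-01, -1.67609358e-01, -7.85099783e-05,  8.13388306e-04]), 'force': array([ 0.00740293, -0.05983811, -0.17927965]), 'moment': array([0.02407347, 0.07083761, 0.01580124]), 'gripper_force': 0.0, 'width': 85.3687394962835}
```

View pics/top0.png

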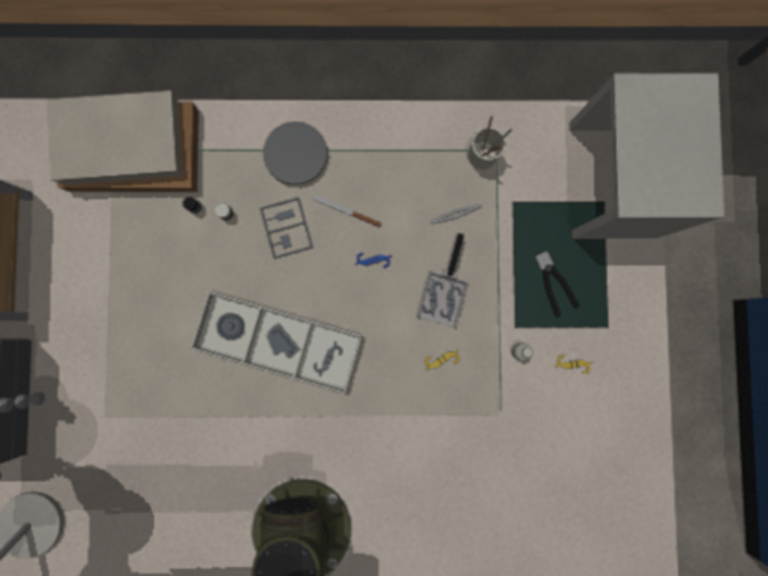

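View pics/scene0.png

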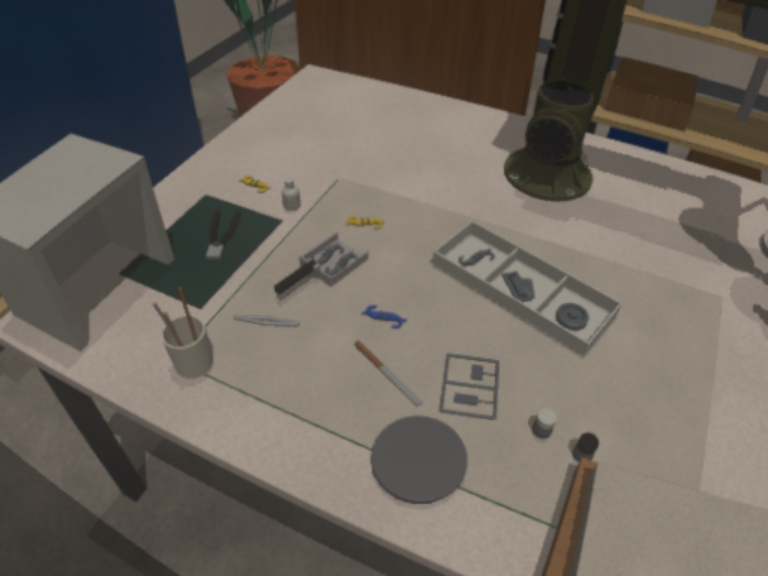

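Top view (768x576 scale): the scoop's pan is at about (443,298) with its handle at (455,255), pointing away from the robot. The organiser's bays are wheel (230,327), panel (281,342) and strut (328,358), so the target is the right bay. The blue strut (373,260) and the yellow ones (441,359), (573,364) lie loose on the bench and are look-alikes. The two grey struts in the pan are the ones meant.

```bash
python3 - <<'E'
from h import *
import pickle
S=pickle.load(open('s0.pkl','rb'))
c,p,D=S['top']
a=cv2.resize(p[215:265,205:250,::-1],None,fx=8,fy=8,interpolation=cv2.INTER_CUBIC)
b=cv2.resize(p[150:225,272:317,::-1],None,fx=8,fy=8,interpolation=cv2.INTER_CUBIC)
im=np.zeros((600,720,3),np.uint8);im[:400,:360]=a;im[:,360:]=b;cv2.imwrite('pics/crop1.png',im)
g=p.max(2)
def handle(n,x0,y0,x1,y1):
    c,p,D=S[n];m=np.zeros(p.shape[:2],np.uint8);m[y0:y1,x0:x1]=(p[y0:y1,x0:x1].max(2)<45)
    k,l,s,ce=cv2.connectedComponentsWithStats(m);i=1+np.argmax(s[1:,4]);ys,xs=np.nonzero(l==i)
    P=np.c_[xs,ys].astype(float);mu=P.mean(0);u=np.linalg.svd(P-mu)[2][0];t=(P-mu)@u
    e=[mu+u*t.min(),mu+u*t.max()];print(n,s[i],mu,e)
    dd=np.array([dep(c,D,*q) for q in P[::8]]);print('depth z',np.median(dd[:,2]),'mean',np.median(dd,0))
    return sorted(e,key=lambda q:q[1]) ,mu
et,mt=handle('top',285,145,320,190)
es,ms=handle('scene',170,165,220,205)
print(plane(c,*et[0],43),plane(c,*et[1],43))
print(two(S['top'][0],mt,S['scene'][0],ms))
E
```

```text
top [299 156   9  27  85] [303.30588235 169.48235294] [array([306.84556907, 156.22577851]), array([299.89937709, 182.24014599])]
depth z 42.45536950637643 mean [ 617.69861984 -352.48145462   42.45536951]Traceback (most recent call last):
  File "<stdin>", line 17, in <module>
  File "<stdin>", line 11, in handle
    return _wrapfunc(a, 'argmax', axis=axis, out=out, **kwds)
    return bound(*args, **kwds)
ValueError: attempt to get argmax of an empty sequence
```

View pics/crop1.png

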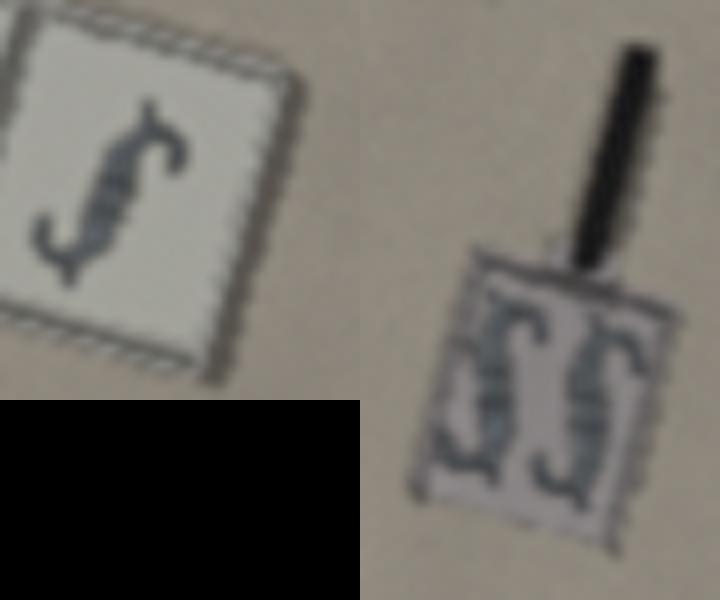

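The crop shows the right bay's S-shaped, hooked strut, which matches both struts in the pan. The wheel and panel bays are clearly different.

```bash
cat >> h.py <<'E'
def handle(S,n,x0,y0,x1,y1,th):
    c,p,D=S[n];m=np.zeros(p.shape[:2],np.uint8);m[y0:y1,x0:x1]=(p[y0:y1,x0:x1].max(2)<th)
    k,l,s,ce=cv2.connectedComponentsWithStats(m);i=1+np.argmax(s[1:,4]);ys,xs=np.nonzero(l==i)
    P=np.c_[xs,ys].astype(float);mu=P.mean(0);u=np.linalg.svd(P-mu)[2][0];t=(P-mu)@u
    print(n,s[i]);return mu+u*t.min(),mu+u*t.max(),mu
E
python3 - <<'E'
from h import *
import pickle
np.set_printoptions(precision=1,suppress=True)
S=pickle.load(open('s0.pkl','rb'))
c,p,D=S['top']
t=handle(S,'top',285,145,320,190,45)
s=handle(S,'scene',170,165,220,205,65)
for q in s: print('scene',q)
print('two mid',two(c,t[2],S['scene'][0],s[2]))
A=[plane(c,*q,43) for q in t[:2]];print('handle ends',A, 'h', np.degrees(np.arctan2(*(A[0]-A[1])[[1,0]])))
for n,q,z in [('lipL',(279.5,211.9),20),('lipR',(303.9,218.75),20),('bkL',(286.4,181.2),26),('bkR',(312,189.4),26)]: print(n,plane(c,*q,z),dep(c,D,*q))
O=[]
for n,q in [('oFR',(242.2,224.4)),('oNR',(231.5,262)),('oFL',(140,195.3)),('oNL',(130,231.3))]: O.append(plane(c,*q,40));print(n,O[-1],dep(c,D,*q))
O=np.array(O);f=O[2]-O[0];print('len',np.linalg.norm(f),'ydir',np.degrees(np.arctan2(f[1],f[0])),np.linalg.norm(O[2]-O[3]),np.linalg.norm(O[0]-O[1]))
fl=(221,232);print('bay floor/kept strut',dep(c,D,*fl),plane(c,217.5,239,8))
E
```

```text
top [299 156   9  27  85]
scene [183 174  27  22 188]
scene [209.7 174.9]
scene [183.8 193.8]
scene [196.2 184.7]
two mid (array([ 617.4, -351.6,   32.2]), np.float64(0.20788344495953281))
handle ends [array([ 661.6, -362.9,   43. ]), array([ 572.4, -338. ,   43. ])] h -15.613850508132073
lipL [ 472.4 -269.4   20. ] [ 472.7 -270.7    1.7]
lipR [ 448.5 -353.1   20. ] [ 448.4 -355.7    1.2]
bkL [ 577.8 -293.7   26. ] [ 580.  -295.8    3.4]
bkR [ 549.1 -381.6   26. ] [ 551.1 -385.9   -0.4]
oFR [ 430.6 -141.6   40. ] [ 429.9 -140.6    2.5]
oNR [ 305.5 -105.5   40. ] [ 300.9 -103.4    0.4]
oFL [530.4 202.9  40. ] [530.7 204.3  35.5]
oNL [409.7 234.1  40. ] [409.1 239.9  21.9]
len 358.6578073400517 ydir 73.84831204290036 124.6241557940503 130.23092057485277
bay floor/kept strut [404.5 -68.   12.3] [380.4 -55.6   8. ]
```

Emit:
drive_tool(series=[[0.691, 0.73, 0, -3.7, 0], [0.691, 0.73, 0, -3.7, 0], [0.691, 0.73, 0, -3.7, 0], [0.691, 0.73, 0, -3.7, 0], [0.691, 0.73, 0, -3.7, 0], [0.691, 0.73, 0, -3.7, 0], [0.691, 0.73, 0, -3.7, 0], [0.691, 0.73, 0, -3.7, 0]])

```text
t: 0.9
tcp_pos: [361.9, 199.4, 231.2]
tcp_rot: [0.991, -0.135, 0.0, -0.0]
force: [1.2, 0.1, 0.2]
width: 85.0
gripper_force: 0.0
```

```bash
cat >> h.py <<'E'
np.set_printoptions(precision=1,suppress=True)
def togo(x,y,z,head):
    o=robot.get_obs();p=o['tcp_pos'];M=R.from_quat(o['tcp_rot']).as_matrix()
    h=np.degrees(np.arctan2(M[1,0],M[0,0]))
    print('t %.2f'%o['t'],'tcp',p,'head %.2f'%h,'tilt z',M[:,2].round(4),'w %.1f'%o['width'],'gf %.0f'%o['gripper_force'],'F',o['force'],'q',o['q'].round(2))
    print('move mm',M.T@(np.array([x,y,z])-p),'roll %.2f'%((h-head+180)%360-180))
E
python3 -c "
from h import *
togo(609,-351,230,-15.6)"
```

```text
t 0.90 tcp [361.9 199.4 231.2] head -15.54 tilt z [ 0.  0. -1.] w 85.0 gf 0 F [1.2 0.1 0.2] q [ 1.  -0.5 -0.3 -0.  -1.7  0.3]
move mm [385.5 464.    1. ] roll 0.06
```

Emit:
drive_tool(series=[[0.385, 0.464, 0, 0, 0], [0.385, 0.464, 0, 0, 0], [0.385, 0.464, 0, 0, 0], [0.385, 0.464, 0, 0, 0], [0.385, 0.464, 0, 0, 0], [0.385, 0.464, 0, 0, 0], [0.385, 0.464, 0, 0, 0], [0.385, 0.464, 0, 0, 0]])

```text
t: 1.7
tcp_pos: [525.3, -166.2, 231.0]
tcp_rot: [0.991, -0.136, -0.0, -0.0]
force: [0.1, 2.5, 0.6]
width: 85.4
gripper_force: 0.0
```

```bash
python3 -c "
from h import *
togo(609,-351,200,-15.6)"
```

```text
t 1.70 tcp [ 525.3 -166.2  231. ] head -15.62 tilt z [-0.  0. -1.] w 85.4 gf 0 F [0.1 2.5 0.6] q [ 0.1 -0.1 -0.  -0.  -1.6  1.2]
move mm [130.3 155.5  30.9] roll -0.02
```

Emit:
drive_tool(series=[[0.13, 0.155, 0.03, 0, 0], [0.13, 0.155, 0.03, 0, 0], [0.13, 0.155, 0.03, 0, 0], [0.13, 0.155, 0.03, 0, 0], [0.13, 0.155, 0.03, 0, 0], [0.13, 0.155, 0.03, 0, 0], [0.13, 0.155, 0.03, 0, 0]])

```text
t: 2.4
tcp_pos: [608.5, -347.7, 201.8]
tcp_rot: [0.991, -0.136, 0.0, 0.0]
force: [0.3, 0.0, 0.6]
width: 85.8
gripper_force: 0.0
```

```bash
python3 - <<'E'
from h import *
import pickle
togo(609,-351,15,-15.6)
c,p,D=cam('wrist');pickle.dump((c,p,D),open('w1.pkl','wb'))
cv2.imwrite('pics/w1.png',p[:,:,::-1])
E
```

```text
t 2.40 tcp [ 608.5 -347.7  201.8] head -15.58 tilt z [ 0. -0. -1.] w 85.8 gf 0 F [0.3 0.  0.6] q [-0.2  0.3  0.3  0.  -1.6  1.5]
move mm [  1.2   3.  186.8] roll 0.02
```

View pics/w1.png

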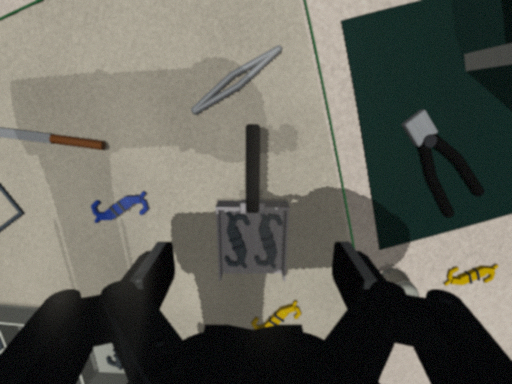

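Wrist view: the handle runs from (253,125) to (253,203), the pan's back wall is at row ~204, and two grey struts lie in the pan. The yellow look-alike (277,315) lies beyond the lip.

```bash
python3 - <<'E'
from h import *
import pickle
c,p,D=pickle.load(open('w1.pkl','rb'))
h=handle({'w':(c,p,D)},'w',235,110,275,205,50)
A=[plane(c,*q,43) for q in h[:2]];print(h[:2],A)
d=A[0]-A[1]; d=d if d[0]>0 else -d;print('head',np.degrees(np.arctan2(d[1],d[0])),np.linalg.norm(d))
print('depth z',[dep(c,D,*q)[2] for q in [h[2],(253,140),(253,190)]])
L,Rr=plane(c,218,203,26),plane(c,288,203,26);print('back',L,Rr,(L+Rr)/2)
S=pickle.load(open('s0.pkl','rb'));ht=handle(S,'top',285,145,320,190,45)
print('two views: ',two(c,h[2],S['top'][0],ht[2]))
for q in ht[:2]: print(min(two(c,g,S['top'][0],q) for g in h[:2]) if 0 else [two(c,g,S['top'][0],q) for g in h[:2]])
E
```

```text
w [246 125  14  80 943]
(array([252.6, 125. ]), array([252.2, 204. ])) [array([ 665.7, -362.7,   43. ]), array([ 579.6, -338.1,   43. ])]
head -15.952994441337944 89.53831962836185
depth z [np.float64(42.01752933333131), np.float64(42.15084560328006), np.float64(42.329474739645946)]
back [ 586.4 -296.4   26. ] [ 563.3 -379.2   26. ] [ 574.9 -337.8   26. ]
top [299 156   9  27  85]
two views:  (array([ 619.6, -351.4,   23.1]), np.float64(3.794556471804544))
[(array([ 664.3, -363.6,   31.5]), np.float64(2.719819948453821)), (array([ 633.8, -346.7,  194.7]), np.float64(13.923906759442136))]
[(array([ 627.9, -373.5, -365.3]), np.float64(49.05086804906209)), (array([ 574.4, -338.2,   30. ]), np.float64(3.307271974547857))]
```

Emit:
drive_tool(series=[[0.006, 0, 0.05, 0.3, 0], [0.006, 0, 0.1, 0.3, 0], [0.006, 0, 0.15, 0.3, 0], [0.006, 0, 0.186, 0.3, 0], [0.006, 0, 0.186, 0.3, 0], [0.006, 0, 0.186, 0.3, 0.3], [0.006, 0, 0.186, 0.3, 0.6], [0.006, 0, 0.186, 0.3, 1]])

```text
t: 3.25
tcp_pos: [616.2, -350.2, 19.4]
tcp_rot: [0.99, -0.138, 0.003, 0.001]
force: [0.5, 0.2, 0.3]
width: 44.2
gripper_force: 0.0
```

Emit:
drive_tool(series=[[0, 0, 0, 0, 1], [0, 0, 0, 0, 1], [0, 0, 0, 0, 1], [0, 0, 0, 0, 1], [0, 0, 0, 0, 1], [0, 0, 0, 0, 1]])

```text
t: 3.85
tcp_pos: [614.9, -350.1, 16.6]
tcp_rot: [0.99, -0.138, 0.001, 0.0]
force: [-0.7, 1.4, 5.8]
width: 14.6
gripper_force: 60.4
```

Emit:
drive_tool(series=[[0, 0, -0.005, 0, 1], [0, 0, -0.015, 0, 1], [0, 0, -0.03, 0, 1], [0, 0, -0.05, 0, 1], [0, 0, -0.07, 0, 1], [0, 0, -0.085, 0, 1], [0, 0, -0.09, 0, 1], [0, 0, -0.09, 0, 1]])

```text
t: 4.65
tcp_pos: [614.7, -349.9, 106.4]
tcp_rot: [0.99, -0.138, 0.001, 0.0]
force: [0.4, 0.0, -1.8]
width: 14.8
gripper_force: 59.3
```

```bash
cat >> h.py <<'E'
def tilt():
    c,p,D=cam('wrist');o=robot.get_obs();M=R.from_quat(o['tcp_rot']).as_matrix();t=o['tcp_pos']
    # pan floor / handle points by depth, in tool axes
    ys,xs=np.nonzero(D>0);k=slice(None,None,7);P=[]
    f=192/np.tan(np.radians(c['fov_y'])/2);K=np.array([[f,0,c['cx']],[0,f,c['cy']],[0,0,1.]])
    n=cv2.undistortPoints(np.c_[xs,ys].astype(float)[:,None],K,np.array([c['k1'],0,0,0,0.]))[:,0]
    Rm=R.from_rotvec(np.ravel(c['rvec'])).as_matrix();X=(np.c_[n,np.ones(len(n))]*D[ys,xs][:,None]-np.ravel(c['tvec']))@Rm
    T=(X-t)@M
    return c,p,D,np.c_[xs,ys],X,T
E
python3 - <<'E'
from h import *
togo(500,-97,120,-16)
c,p,D,uv,X,T=tilt()
for x0 in range(-170,70,15):
    m=(abs(T[:,0]-x0)<5)&(abs(T[:,1])<30)&(T[:,2]<60)&(T[:,2]>-60)
    if m.sum(): print(x0,m.sum(),np.percentile(T[m,2],[5,50,95]))
cv2.imwrite('pics/w2.png',p[:,:,::-1])
E
```

```text
t 4.65 tcp [ 614.7 -349.9  106.4] head -15.90 tilt z [ 0. -0. -1.] w 14.8 gf 59 F [ 0.4  0.  -1.8] q [-0.2  0.3  0.2 -0.  -1.4  1.5]
move mm [-179.6 -211.8  -13.9] roll 0.10
-50 42 [ 2.9  5.  11.9]
-35 528 [-26.7 -24.  -10.8]
-20 467 [-27.1 -26.1 -24.4]
-5 1107 [-56.4 -37.1 -25.3]
10 4911 [-57.2 -44.3 -13.4]
25 675 [-27.3 -26.3 -24.4]
40 744 [-27.4 -26.3 -24.7]
55 404 [-27.  -24.7 -13.8]
```

View pics/w2.png

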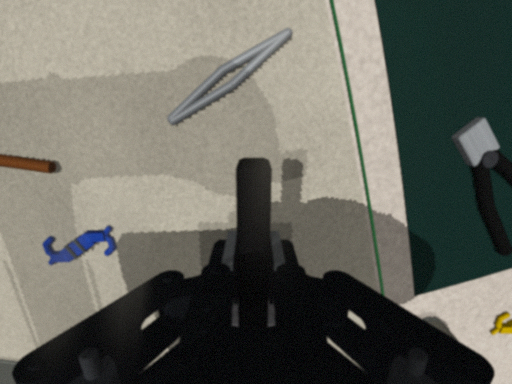

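Still level in the grip: the handle reads the same height before and behind the fingers. Carrying it over smoothly.

Emit:
drive_tool(series=[[-0.0034, -0.0037, 0, 0, 1], [-0.0135, -0.0148, 0, 0, 1], [-0.0303, -0.0333, 0, 0, 1], [-0.0506, -0.0556, 0, 0, 1], [-0.0708, -0.0778, 0, 0, 1], [-0.091, -0.1, 0, 0, 1], [-0.1112, -0.1223, 0, 0, 1], [-0.1314, -0.1445, 0, 0, 1]])

```text
t: 5.5
tcp_pos: [526.2, -173.6, 104.1]
tcp_rot: [0.99, -0.138, -0.001, 0.0]
force: [-0.1, 0.9, -1.0]
width: 14.9
gripper_force: 59.4
```

Emit:
drive_tool(series=[[-0.02, -0.022, 0, 0, 1], [-0.037, -0.041, 0, 0, 1], [-0.049, -0.054, 0, 0, 1], [-0.056, -0.062, 0, 0, 1], [-0.0594, -0.0653, 0, 0, 1], [-0.0594, -0.0653, 0, 0, 1], [-0.0594, -0.0653, 0, 0, 1]])

```text
t: 6.2
tcp_pos: [488.4, -96.2, 105.1]
tcp_rot: [0.99, -0.138, -0.0, 0.0]
force: [-0.3, 0.3, -1.4]
width: 14.9
gripper_force: 59.4
```

```bash
cat >> h.py <<'E'
def cloud(c,D):
    ys,xs=np.nonzero(D>0)
    f=192/np.tan(np.radians(c['fov_y'])/2);K=np.array([[f,0,c['cx']],[0,f,c['cy']],[0,0,1.]])
    n=cv2.undistortPoints(np.c_[xs,ys].astype(float)[:,None],K,np.array([c['k1'],0,0,0,0.]))[:,0]
    Rm=R.from_rotvec(np.ravel(c['rvec'])).as_matrix()
    return np.c_[xs,ys],(np.c_[n,np.ones(len(n))]*D[ys,xs][:,None]-np.ravel(c['tvec']))@Rm
E
python3 - <<'E'
from h import *
import pickle
S=pickle.load(open('s0.pkl','rb'))
for n in ('top','scene'):
    c,p,D=S[n];uv,X=cloud(c,D)
    m=(X[:,2]>30)&(X[:,2]<48)&(X[:,0]>270)&(X[:,0]<560)&(X[:,1]>-160)&(X[:,1]<260)
    r=cv2.minAreaRect(X[m][:,:2].astype(np.float32));print(n,m.sum(),r,np.percentile(X[m,2],[10,50,90]))
    b=cv2.boxPoints(r);print(b)
togo(489,-96,106,-16)
T={}
c,p,D=cam('top');cv2.imwrite('pics/t2.png',cv2.resize(p[140:290,180:340,::-1],(800,600) and None,fx=4,fy=4,interpolation=cv2.INTER_CUBIC))
E
```

```text
top 517 ((421.76470947265625, 55.190216064453125), (363.1410217285156, 135.60316467285156), 73.63199615478516) [32.3 38.2 42. ]
[[ 305.5  -99.9]
 [ 435.7 -138.1]
 [ 538.   210.3]
 [ 407.9  248.5]]
scene 993 ((419.51470947265625, 55.08343505859375), (363.431640625, 141.6610870361328), 73.78475952148438) [31.3 36.5 41. ]
[[ 300.8  -99.6]
 [ 436.8 -139.2]
 [ 538.3  209.8]
 [ 402.2  249.3]]
t 6.20 tcp [488.4 -96.2 105.1] head -15.92 tilt z [-0. -0. -1.] w 14.9 gf 59 F [-0.3  0.3 -1.4] q [ 0.2 -0.2 -0.4  0.  -1.4  1.1]
move mm [ 0.5 -0.4 -0.9] roll 0.08
```

View pics/t2.png

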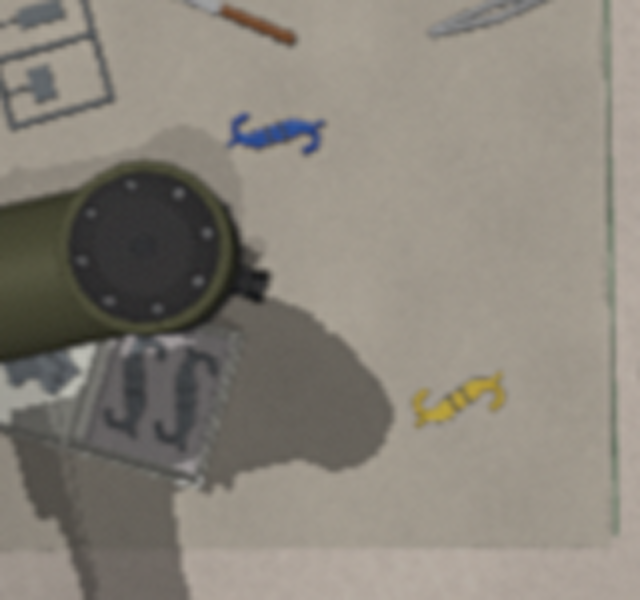

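Both struts are still in the pan, about (130,390) and (185,395) in this crop, over the right bay. I'll check the lip position and pitch by depth.

```bash
cat >> h.py <<'E'
C=np.array([421,54.5]);e=np.array([.9595,-.282]);f=np.array([.282,.9595]);B=C-118.7*f
def pan(lo=-170,hi=-60,zr=(-30,60)):
    o=robot.get_obs();M=R.from_quat(o['tcp_rot']).as_matrix();t=o['tcp_pos']
    g=(t[:2]-B);print('grip in bay axes',g@e,g@f,'z',t[2]+19,'F',o['force'])
    c,p,D=cam('top');uv,X=cloud(c,D);T=(X-t)@M
    for x0 in range(lo,hi,10):
        m=(abs(T[:,0]-x0)<5)&(abs(T[:,1])<55)&(T[:,2]>zr[0])&(T[:,2]<zr[1])
        if m.sum()>3: print(x0,m.sum(),'z pct',np.percentile(X[m,2],[10,30,50,90]),'y',T[m,1].min(),T[m,1].max())
    return p
E
python3 - <<'E'
from h import *
pan()
E
```

```text
grip in bay axes 107.21474482368627 -6.952813806800233 z 124.11756154577434 F [-0.4  0.6 -1.3]
-160 8 z pct [86.4 89.4 89.8 99.6] y -28.585240676233937 46.38401424701204
-150 92 z pct [87.6 89.  90.2 96. ] y -44.5826312018476 47.083304481378036
-140 85 z pct [ 88.1  90.6  92.1 100.5] y -44.30404070606061 47.05678326285831
-130 94 z pct [ 89.1  91.4  94.1 102.8] y -44.3668436158459 47.192839165103535
-120 90 z pct [ 88.4  90.3  93.2 103.6] y -43.87024184946495 46.76820690573656
-110 92 z pct [ 88.8  91.3  94.  102.7] y -43.87792586262172 47.17094590252122
-100 91 z pct [ 87.9  90.2  93.8 102.7] y -43.414972768576945 47.32189531218004
-90 91 z pct [ 89.5  90.9  93.5 104.6] y -44.14819281575034 47.34607238714988
-80 91 z pct [ 88.3  90.4  92.7 100.7] y -44.05742948436762 47.515086505135635
-70 84 z pct [ 89.6  91.5  95.  101. ] y -43.46423833403673 47.39068227348743
```

Emit:
drive_tool(series=[[-0.002, -0.003, 0, 0.2, 1], [-0.005, -0.007, 0.003, 0.4, 1], [-0.006, -0.0085, 0.01, 0.4, 1], [-0.006, -0.0085, 0.02, 0.4, 1], [-0.006, -0.0085, 0.03, 0.4, 1], [-0.006, -0.0085, 0.038, 0.4, 1], [-0.006, -0.0085, 0.04, 0.4, 1], [-0.006, -0.0085, 0.04, 0.4, 1]])

```text
t: 7.1
tcp_pos: [484.6, -86.1, 64.8]
tcp_rot: [0.99, -0.142, -0.0, 0.0]
force: [0.3, 0.5, -1.8]
width: 14.6
gripper_force: 59.3
```

```bash
python3 - <<'E'
from h import *
p=pan()
cv2.imwrite('pics/t3.png',cv2.resize(p[200:280,195:265,::-1],None,fx=7,fy=7,interpolation=cv2.INTER_CUBIC))
E
```

```text
grip in bay axes 100.69288922198027 1.7344290789661514 z 83.78164551508793 F [ 0.3  0.5 -1.8]
-170 25 z pct [34.9 37.3 38.4 41.8] y -51.71898874957781 53.45260704616459
-160 70 z pct [ 5.7 13.2 24.6 40.9] y -52.508309536680706 54.00004144063894
-150 90 z pct [46.5 48.7 50.4 54.4] y -54.5761947616165 54.213542950280385
-140 93 z pct [46.7 49.4 50.6 57.2] y -54.889138243561945 54.64061634938774
-130 91 z pct [46.  49.8 53.3 60.8] y -54.89828475461414 51.77164354141617
-120 91 z pct [46.5 48.9 52.2 61.5] y -54.87583840827121 54.565305133448256
-110 94 z pct [45.2 50.  52.4 64.1] y -54.86301207644204 51.70584473677444
-100 88 z pct [47.7 51.1 53.4 64.3] y -54.78737113274245 53.127560365461996
-90 90 z pct [47.5 50.6 54.1 63.8] y -54.58016282372255 52.5587972787153
-80 88 z pct [47.1 49.2 51.3 61.6] y -54.86379447990217 49.78154094840452
-70 80 z pct [48.7 51.1 54.4 61.1] y -43.81082813841805 48.74994870111117
```

View pics/t3.png

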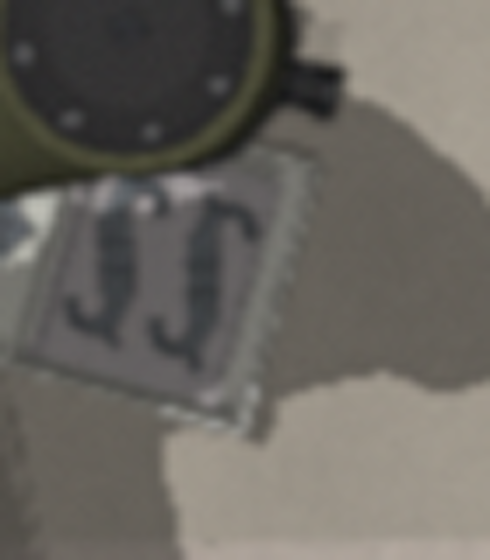

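Pan sits centred over the bay, about 7 mm short of the near rim. Lowering it in, level.

Emit:
drive_tool(series=[[0, 0, 0.005, 0, 1], [0, 0, 0.013, 0, 1], [0, 0, 0.021, 0, 1], [0, 0, 0.028, 0, 1], [0, 0, 0.031, 0, 1], [0, 0, 0.031, 0, 1], [-0.002, 0, 0.031, 0, 1], [-0.004, 0, 0.031, 0, 1]])

```text
t: 7.95
tcp_pos: [481.1, -84.8, 34.7]
tcp_rot: [0.99, -0.142, 0.0, 0.0]
force: [0.1, 1.0, -1.4]
width: 15.5
gripper_force: 59.3
```

Emit:
drive_tool(series=[[-0.002, 0, 0, 0, 1], [-0.004, 0, 0, 0, 1], [-0.005, 0, 0, 0, 1], [-0.005, 0, 0, 0, 1]])

```text
t: 8.35
tcp_pos: [477.0, -83.4, 35.0]
tcp_rot: [0.99, -0.142, 0.001, -0.0]
force: [2.4, -1.2, -1.8]
width: 14.7
gripper_force: 59.4
```

Emit:
drive_tool(series=[[-0.003, 0, 0, 0, 1], [-0.005, 0, 0.0, 0, 1], [-0.007, 0, 0, 0, 1], [-0.007, 0, 0, 0, 1]])

```text
t: 8.75
tcp_pos: [476.3, -82.5, 39.3]
tcp_rot: [0.99, -0.141, 0.009, 0.0]
force: [21.1, -9.1, 0.6]
width: 14.8
gripper_force: 59.5
```

Emit:
drive_tool(series=[[-0.001, 0, -0.003, 0, 1], [-0.002, 0, -0.006, 0, 1], [-0.003, 0, -0.01, 0, 1], [-0.003, 0, -0.01, 0, 1]])

```text
t: 9.15
tcp_pos: [473.1, -81.5, 49.4]
tcp_rot: [0.99, -0.141, 0.008, -0.0]
force: [19.1, -7.7, -0.4]
width: 14.8
gripper_force: 59.3
```

```bash
python3 - <<'E'
from h import *
pan()
c,p,D,uv,X,T=tilt()
for x0 in (25,35,45):
    m=(abs(T[:,0]-x0)<4)&(abs(T[:,1])<6)&(T[:,2]<0)&(T[:,2]>-80)
    if m.sum(): print(x0,m.sum(),np.percentile(T[m,2],[5,50,95]))
E
```

```text
grip in bay axes 88.35741089063525 2.9332843314240797 z 68.4065490245345 F [19.1 -7.7 -0.4]
-170 90 z pct [-3.1 -1.3  0.8  3.8] y -54.69198643215479 52.93960266551307
-160 43 z pct [-3.  -0.8  1.3  6.2] y -54.205684372331184 54.506591008686875
-150 124 z pct [14.9 19.4 24.5 41.4] y -54.29727810041319 54.647128097105885
-140 96 z pct [ 4.9 18.8 20.9 26.2] y -54.709724396658984 54.467482969880635
-130 92 z pct [ 4.7 21.5 24.4 32.3] y -54.764306095177275 54.77400434181956
-120 98 z pct [12.2 22.  25.  34.9] y -54.82896986141349 52.882897751260025
-110 97 z pct [ 5.6 22.7 26.  35.3] y -54.9350347379625 54.36284118784086
-100 97 z pct [ 7.1 24.  26.9 37.4] y -54.37512513075056 54.781816677390125
-90 86 z pct [14.9 25.7 28.8 38.1] y -52.123760791654085 54.451020410805064
-80 72 z pct [22.9 25.9 28.1 38.6] y -34.141692887518175 54.73982638161369
-70 49 z pct [ 4.3 26.5 29.7 40. ] y -5.8458670889583555 52.72622570700551
25 418 [-28.  -27.1 -26.1]
35 452 [-28.9 -28.  -26.9]
45 486 [-29.7 -28.7 -27.7]
```

Emit:
drive_tool(series=[[-0.003, 0, -0.008, 0, 1], [-0.006, 0, -0.017, 0, 1], [-0.01, 0, -0.025, 0, 1], [-0.0143, 0, -0.033, 0, 1], [-0.0143, 0, -0.033, 0, 1]])

```text
t: 9.75
tcp_pos: [457.9, -77.1, 82.5]
tcp_rot: [0.99, -0.141, 0.007, -0.0]
force: [12.8, -3.8, 4.0]
width: 15.2
gripper_force: 59.1
```

```bash
cat >> h.py <<'E'
def hs():
    c,p,D,uv,X,T=tilt();m=(abs(T[:,0]-36)<14)&(abs(T[:,1])<6)&(T[:,2]<0)&(T[:,2]>-80)
    k=np.polyfit(T[m,0],X[m,2],1);print('handle pitch deg',np.degrees(np.arctan(k[0])))
E
python3 - <<'E'
from h import *
hs();pan()
E
```

```text
handle pitch deg 18.895831486119807
grip in bay axes 72.39275712299597 2.8220684520034567 z 100.96817840534335 F [12.5 -3.6  0. ]
-140 64 z pct [26.1 34.9 37.4 41.5] y -54.45056063396434 54.55772472231195
-130 58 z pct [21.1 24.3 27.1 34.7] y -54.62982008721082 47.6967401929078
-120 75 z pct [22.3 25.1 28.3 37.4] y -54.665528932347854 47.96801669914752
-110 81 z pct [23.7 26.6 32.1 40.1] y -53.73584049601468 47.378922135468805
-100 79 z pct [27.9 30.1 33.8 43.7] y -43.36755541677311 47.72869942151464
-90 71 z pct [32.1 34.5 37.6 46.1] y -41.13944703804928 47.85697796928381
-80 44 z pct [34.6 36.7 38.6 48.6] y -8.532680599548097 47.764872712004426
-70 38 z pct [38.9 41.2 46.8 50.6] y 4.051835339491037 48.042512621690854
```

Emit:
drive_tool(series=[[-0.005, 0, -0.008, 0, 1], [-0.01, 0, -0.016, 0, 1], [-0.016, 0, -0.023, 0, 1], [-0.022, 0, -0.029, 0, 1], [-0.028, 0, -0.034, 0, 1], [-0.028, 0, -0.034, 0, 1]])

```text
t: 10.45
tcp_pos: [427.3, -68.8, 113.3]
tcp_rot: [0.99, -0.142, 0.002, -0.0]
force: [6.2, -1.0, 0.3]
width: 14.7
gripper_force: 58.8
```

```bash
python3 - <<'E'
from h import *
hs();p=pan()
cv2.imwrite('pics/t4.png',cv2.resize(p[200:280,195:265,::-1],None,fx=7,fy=7,interpolation=cv2.INTER_CUBIC))
E
```

```text
handle pitch deg 34.290282947305535
grip in bay axes 40.73553203931007 2.1999944834383047 z 131.624964160089 F [ 5.5 -0.8  0.3]
```

View pics/t4.png

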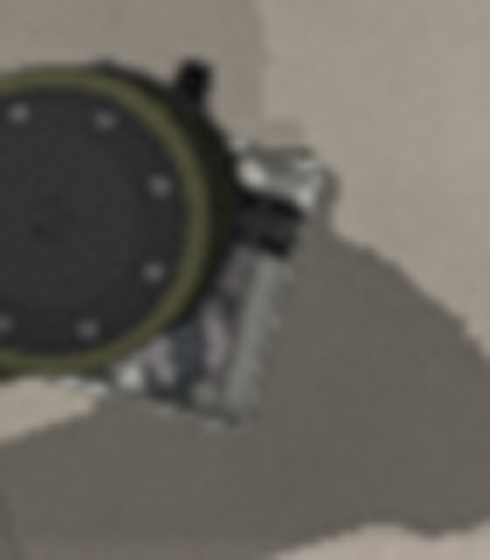

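Emit:
drive_tool(series=[[0.006, 0, -0.001, 0, 1], [0.014, 0, -0.002, 0, 1], [0.022, 0, -0.003, 0, 1], [0.03, 0, -0.004, 0, 1], [0.038, 0, -0.005, 0, 1], [0.046, 0, -0.006, 0, 1], [0.052, 0, -0.006, 0, 1], [0.054, 0, -0.006, 0, 1]])

```text
t: 11.35
tcp_pos: [478.3, -84.1, 117.1]
tcp_rot: [0.99, -0.142, -0.0, 0.0]
force: [0.4, 0.2, -2.3]
width: 15.2
gripper_force: 58.7
```

```bash
python3 - <<'E'
from h import *
hs();p=pan(-150,-40)
cv2.imwrite('pics/t5.png',cv2.resize(p[200:280,195:265,::-1],None,fx=7,fy=7,interpolation=cv2.INTER_CUBIC))
E
```

```text
handle pitch deg 34.27066936286492
grip in bay axes 93.97889871889332 1.8740892157619093 z 136.084532105257 F [-0.9  0.6 -2.7]
-50 4 z pct [60.7 65.7 69.2 77.9] y 45.002464291449144 47.87102662748666
```

View pics/t5.png

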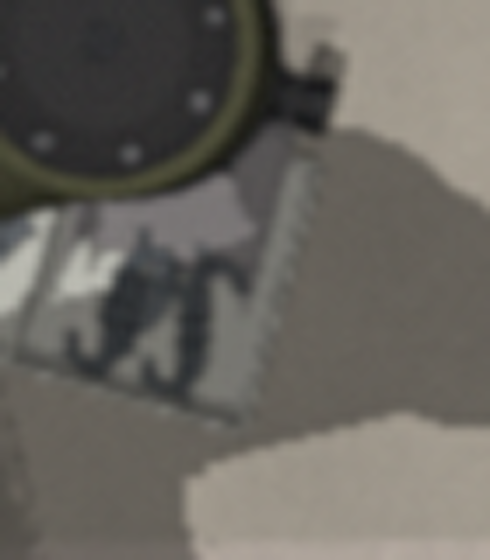

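Struts now sit at the near wall and the pan is behind them. Carrying on backing off, then up.

Emit:
drive_tool(series=[[0.006, 0, -0.001, 0, 1], [0.014, 0, -0.003, 0, 1], [0.022, 0, -0.005, 0, 1], [0.03, 0, -0.007, 0, 1], [0.036, 0, -0.012, 0, 1], [0.04, 0, -0.02, 0, 1], [0.05, 0, -0.04, 0, 1], [0.06, 0, -0.06, 0, 1]])

```text
t: 12.25
tcp_pos: [535.8, -101.0, 178.4]
tcp_rot: [0.99, -0.142, -0.0, 0.0]
force: [-0.4, -0.5, -1.6]
width: 14.5
gripper_force: 58.6
```

Emit:
drive_tool(series=[[0.03, 0, -0.01, 0, 1], [0.06, 0, -0.01, 0, 1], [0.09, 0, -0.01, 0, 1], [0.09, 0, -0.01, 0, 1], [0.09, 0, -0.01, 0, 1]])

```text
t: 12.75
tcp_pos: [622.1, -126.3, 186.7]
tcp_rot: [0.99, -0.142, -0.001, 0.0]
force: [-0.1, 0.5, -1.6]
width: 14.5
gripper_force: 58.6
```

```bash
python3 - <<'E'
from h import *
hs();p=pan(-150,-40);togo(614.7,-350,150,-15.9)
cv2.imwrite('pics/t6.png',cv2.resize(p[150:280,195:325,::-1],None,fx=4.5,fy=4.5,interpolation=cv2.INTER_CUBIC))
E
```

```text
handle pitch deg 34.66859839747156
grip in bay axes 243.63360184365604 2.063326869053469 z 206.4339579314024 F [ 0.7 -0.9 -1.8]
-70 7 z pct [128.5 129.5 133.7 137.8] y -43.514871504249 47.8404841809667
-60 9 z pct [128.9 134.6 134.7 142.6] y -43.37696885828336 48.053851797473484
-50 17 z pct [127.9 128.8 130.5 148. ] y -42.347765999782226 48.0251733846843
t 12.85 tcp [ 621.7 -126.   187.9] head -16.29 tilt z [ 0. -0. -1.] w 15.0 gf 59 F [ 0.5 -0.3 -0.9] q [ 0.1  0.1  0.1  0.  -1.5  1.2]
move mm [ 56.1 217.   37.9] roll -0.39
```

View pics/t6.png

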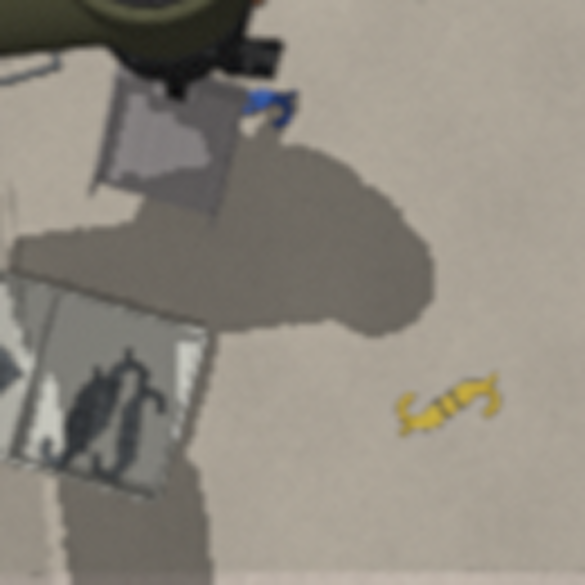

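Pan is empty at (165,140). All three struts lie inside the right bay, about (70-160,350-470). Returning the scoop to its old spot.

Emit:
drive_tool(series=[[0.003, 0.04, 0, -0.4, 1], [0.007, 0.08, 0, -0.4, 1], [0.01, 0.12, 0.005, -0.4, 1], [0.013, 0.16, 0.015, -0.4, 1], [0.016, 0.2, 0.03, -0.4, 1], [0.016, 0.217, 0.038, -0.4, 1], [0.016, 0.217, 0.038, -0.4, 1]])

```text
t: 13.55
tcp_pos: [574.5, -340.3, 148.3]
tcp_rot: [0.99, -0.14, -0.001, -0.0]
force: [-0.1, -0.4, -1.6]
width: 15.1
gripper_force: 58.9
```

Emit:
drive_tool(series=[[0, 0, 0.025, 0, 1], [0, 0, 0.045, 0, 1], [0, 0, 0.055, 0, 1], [0, 0, 0.055, 0, 1], [0, 0, 0.055, 0, 1]])

```text
t: 14.05
tcp_pos: [576.8, -338.2, 95.6]
tcp_rot: [0.99, -0.138, 0.001, 0.0]
force: [-0.0, 0.1, -1.0]
width: 15.0
gripper_force: 58.6
```

```bash
python3 - <<'E'
from h import *
hs();togo(614.7,-350,16.6,-15.9)
E
```

```text
handle pitch deg 33.52664678833175
t 14.10 tcp [ 576.8 -338.3   95.5] head -15.86 tilt z [ 0. -0. -1.] w 14.9 gf 59 F [-0.8 -0.  -1.4] q [-0.2  0.2  0.1  0.  -1.4  1.5]
move mm [39.6  0.9 79. ] roll 0.04
```

Emit:
drive_tool(series=[[0.005, 0, 0.005, 0, 1], [0.009, 0, 0.01, 0, 1], [0.013, 0, 0.016, 0, 1], [0.016, 0, 0.021, 0, 1], [0.02, 0, 0.027, 0, 1], [0.023, 0, 0.033, 0, 1], [0.023, 0, 0.033, 0, 1]])

```text
t: 14.8
tcp_pos: [598.9, -345.2, 60.9]
tcp_rot: [0.99, -0.138, -0.0, 0.0]
force: [2.3, -1.2, 4.0]
width: 15.1
gripper_force: 58.4
```

```bash
python3 - <<'E'
from h import *
hs();togo(614.7,-350,16.6,-15.9)
E
```

```text
handle pitch deg 17.183236203495095
t 14.85 tcp [ 598.7 -345.2   61.2] head -15.90 tilt z [-0. -0. -1.] w 15.0 gf 58 F [ 0.9 -0.7  2.9] q [-0.2  0.3  0.1  0.  -1.3  1.5]
move mm [16.7  0.2 44.6] roll 0.00
```

Pitching back as planned. Finishing the lowering.

Emit:
drive_tool(series=[[0.004, 0, 0.007, 0, 1], [0.007, 0, 0.014, 0, 1], [0.01, 0, 0.021, 0, 1], [0.012, 0, 0.028, 0, 1], [0.013, 0, 0.035, 0, 1], [0.014, 0, 0.041, 0, 1], [0.014, 0, 0.044, 0, 1], [0.014, 0, 0.045, 0, 1]])

```text
t: 15.65
tcp_pos: [612.4, -349.1, 18.2]
tcp_rot: [0.99, -0.138, 0.001, 0.001]
force: [-1.3, 2.7, 13.0]
width: 15.2
gripper_force: 60.2
```

```bash
python3 - <<'E'
from h import *
hs();togo(614.7,-350,16.6,-15.9)
E
```

```text
handle pitch deg -0.9004859145190344
t 15.70 tcp [ 612.4 -349.1   18.3] head -15.86 tilt z [ 0. -0. -1.] w 14.6 gf 60 F [-1.7  2.2 11.5] q [-0.2  0.4  0.1  0.  -1.3  1.5]
move mm [2.5 0.3 1.7] roll 0.04
```

Emit:
drive_tool(series=[[0, 0, 0, 0, 0.7], [0, 0, 0, 0, 0.4], [0, 0, 0, 0, 0], [0, 0, 0, 0, 0], [0, 0, 0, 0, 0], [0, 0, 0, 0, 0], [0, 0, -0.02, 0, 0], [0, 0, -0.05, 0, 0]])

```text
t: 16.5
tcp_pos: [610.5, -348.3, 64.1]
tcp_rot: [0.99, -0.138, -0.002, -0.001]
force: [0.8, -0.7, 0.3]
width: 85.4
gripper_force: 0.0
```

Emit:
drive_tool(series=[[0, 0, -0.04, 0, 0], [0, 0, -0.09, 0, 0], [0.02, -0.04, -0.14, 0, 0], [0.04, -0.09, -0.16, 0, 0], [0.06, -0.14, -0.16, 0, 0], [0.06, -0.19, -0.16, 0, 0], [0.06, -0.2, -0.16, 0, 0], [0.06, -0.2, -0.16, 0, 0]])

```text
t: 17.3
tcp_pos: [725.9, -168.1, 225.4]
tcp_rot: [0.991, -0.136, -0.0, -0.0]
force: [-0.7, -0.5, 0.7]
width: 85.2
gripper_force: 0.0
```

```bash
python3 - <<'E'
from h import *
togo(0,0,0,0)
c,p,D=cam('top')
cv2.imwrite('pics/t7.png',cv2.resize(p[140:290,195:345,::-1],None,fx=4,fy=4,interpolation=cv2.INTER_CUBIC))
uv,X=cloud(c,D);q=X[:,:2]-B;m=(abs(q@e)<58)&(abs(q@f)<52);print('bay z',np.percentile(X[m,2],[50,90,97,99,100]))
c,p,D=cam('scene');uv,X=cloud(c,D);q=X[:,:2]-B;m=(abs(q@e)<55)&(abs(q@f)<50);print('scene bay z',np.percentile(X[m,2],[50,90,97,99,100]))
g=np.array([612.4,-349.1]);u=np.array([.962,-.274]);r=(X[:,:2]-g)@u;s=(X[:,:2]-g)@np.array([.274,.962])
for a in range(-150,60,20):
    m=(abs(r-a)<6)&(abs(s)<(6 if a>-45 else 40));print(a,np.percentile(X[m,2],[30,50,90]) if m.sum() else '')
E
```

```text
t 17.30 tcp [ 725.9 -168.1  225.4] head -15.59 tilt z [-0.  0. -1.] w 85.2 gf 0 F [-0.7 -0.5  0.7] q [ 0.   0.4  0.5 -0.  -1.7  1.3]
move mm [-744.2   33.4  226. ] roll -15.59
bay z [539.6 583.4 585.9 587.  588.8]
scene bay z [  8.6  21.4  24.7 563.3 567.2]
-150 [2.2 3.  5.7]
-130 [3.8 4.3 6.1]
-110 [3.3 4.3 5.9]
-90 [3.2 4.1 6.7]
-70 [3.  3.6 6. ]
-50 [23.5 23.7 24. ]
-30 [ 3.3 38.2 45. ]
-10 [ 0.9 27.6 44.2]
10 [ 2.6 34.  45. ]
30 [ 1.6  3.9 44. ]
50 [ 2.2 34.9 44.9]
```

View pics/t7.png

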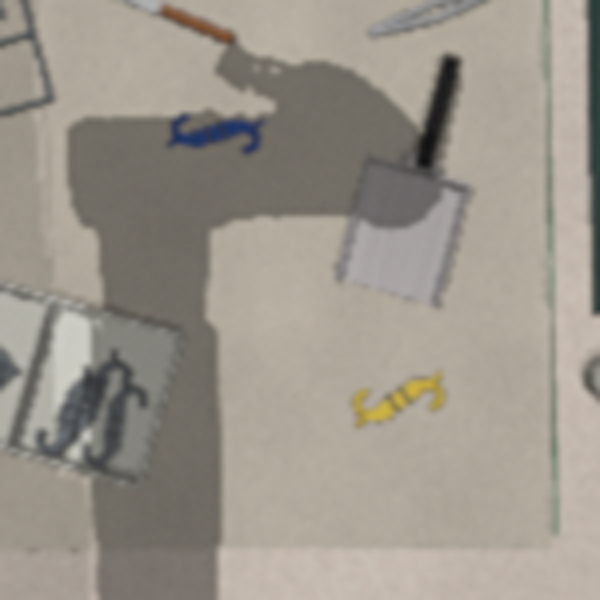

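The scoop lies flat and empty, with its handle at (440,110). Both struts sit beside the kept one in the right bay, at (40-145,355-465). By depth nothing in that bay stands above about 25 mm, so they are below the rim. The blue and yellow look-alikes are where they were.

```bash
python3 -c "
from plant import robot
print(robot.hand_in())"
```

```text
the job is handed in; nothing more can be done
None
```

I handed the job in: both struts are in the organiser's right compartment with the matching strut, and the empty scoop is flat on the bench and released, about 17 s into the 64 s allowed.

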